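# Take a ferrite transformer down for rewinding

## Task

Take the transformer in the jig apart from the top down: its loosened clamp goes astride the wooden saddle block, the brittle core bar flat in the cork-lined tray (set it down, do not let it drop), the small coil on the post of the small round stand and the large coil on the post of the large square stand, both coils right way up and sitting fully down. Leave everything released and at rest.

Things in the scene. Friction and masses are not known exactly. Their poses are not given: they have to be found in the camera images.
- core_jig: Fixed jig: aluminium plate 124x44x10 mm (long in x) with toe clamps (28 mm high) at its x ends, holding the dark E-shaped lower core: back 76x18 mm up to z 20 mm; centre leg 18x18 mm and outer legs (8 mm thick, at x +-34) up to 57 mm. Stacked on it, centred, axes parallel: large coil, small coil, core bar, clamp. Origin: underside centre, on the bench. Like all places, yawed up to 0.4 rad.
- core_clamp: Core clamp, topmost, loosened, lifts straight off: steel bridge 90x16x4 mm (x,y,z) with a leg turned down at each x end (82 mm apart inside, to 16 mm below the origin) and a dark knurled round knob, 18 mm across, on its middle, 8 to 28 mm above the origin: grip it there. Origin: middle of the bridge's underside, 73 mm over the bench at the start. 0.09 kg.
- core_bar: Core bar: plain dark grey ferrite bar 76x20x16 mm (x,y,z), brittle, loose across the leg tops under the clamp's bridge. Grip across its 20 mm width (y), by its upper 9 mm: the small coil lies just below it, and the tray's rim is 4.5 mm above the tray's floor. Origin: underside centre, 57 mm over the bench at the start. 0.11 kg.
- small_coil: Small coil: copper winding on an off-white flanged former, 52x44x16 mm (x,y,z), with a 23 mm square hole from top to bottom; sits loosely round the centre leg, under the bar, on the large coil. Grip across its 44 mm width (y), clear of the outer legs. Small brass tags at its x ends. Origin: underside centre, 40 mm over the bench at the start. 0.08 kg.
- large_coil: Large coil: same make, 52x62x20 mm (x,y,z), 23 mm square hole; lowest in the stack, on the back of the E, loosely round the centre leg. Grip across its 62 mm width (y). Origin: underside centre, 20 mm over the bench at the start. 0.13 kg.
- clamp_saddle: Fixed saddle for the clamp: wooden block 50x38 mm (x,y), its top 34 mm over the bench, on a base plate 80x52x10 mm. The clamp's bridge rests on the top, a leg hanging down beyond each x end. Origin: underside centre, on the bench.
- bar_tray: Fixed shallow wooden tray with a cork floor, for the core bar: outside 108x54 mm (x,y), inside 96x42 mm, floor 8 mm and rim 12.5 mm over the bench. Origin: underside centre, on the bench.
- small_stand: Fixed small coil stand: round plywood base 72 mm across, 12 mm high, with a white upright post 10 mm thick at its centre, tapering above, tip 44 mm over the bench. The coil's hole goes over the post and the coil rests on the base. Origin: underside centre, on the bench.
- large_stand: Fixed large coil stand: square plywood base 82x82 mm, 12 mm high, with the same white post at its centre, tip 44 mm over the bench. The large coil rests on the base. Origin: underside centre, on the bench.
Things that resemble listed ones, but are neither listed nor needed, are in the scene too. What is shaped like the small_coil but green or turquoise is not meant.

How it is judged:
At the end, for the whole second after the job is handed in: Clamp astride the saddle and bar flat on the tray floor, each within 18 mm of its middle; small coil round the post of the round stand, large coil round that of the square stand, upright, within 12 mm, fully down (4 mm). All within 7 degrees of level, released and at rest (horizontal distance between core_clamp and clamp_saddle below 0.018 m and z of core_clamp in the frame of clamp_saddle between 0.03 and 0.038 m and angle between each of core_clamp, core_bar, small_coil, large_coil's own z axis and vertical below 0.12 rad and linear speed of each of core_clamp, core_bar, small_coil, large_coil below 0.02 m/s and angular speed of each of core_clamp, core_bar, small_coil, large_coil below 0.2 rad/s and contact force between the fingers and core_clamp below 0.05 N and horizontal distance between core_bar and bar_tray below 0.018 m and z of core_bar in the frame of bar_tray between 0.005 and 0.011 m and contact force between the fingers and core_bar below 0.05 N and horizontal distance between small_coil and small_stand below 0.012 m and z of small_coil in the frame of small_stand between 0.008 and 0.016 m and contact force between the fingers and small_coil below 0.05 N and horizontal distance between large_coil and large_stand below 0.012 m and z of large_coil in the frame of large_stand between 0.008 and 0.016 m and contact force between the fingers and large_coil below 0.05 N); the robot touches nothing.
It fails at once if the core bar was dropped (it fell freely, some 25 mm or more) (contact force between anything else and core_bar below 0.02 N and linear speed of core_bar above 0.7 m/s).
It also fails if it takes over 136 s, if anything falls off the work surface, if the arm or the gripper's body presses on something with over 40 N, if the wrist force passes 120 N, or if a joint passes its speed limit or range.

## Robot

A 7-joint arm with a two-finger parallel gripper is mounted at the origin on a cart in front of the work surface, level with it; the furniture and walls round the work are solid. World frame = base frame: x ahead of the robot, y to its left, z up, the work surface at z = 0. Lengths are in m, angles in rad, forces in N, time in s.
With the tool pointing down it reaches from about 0.425 to 0.95 m from the base axis. Payload 4.7 kg.
Tool frame: the origin (TCP) lies on the centre line of the jaws, within the pads' length; the fingertips stand robot.nose_length ahead of it and the grasp point (between the pads) lies 8 mm behind it (robot.nose_length is the distance from the TCP to the fingertips, in m); z points along the fingers, x is the direction in which the jaws open and shut, and the axes are right-handed (so a half turn about z gives the same grasp; the last joint's range is limited). The gripper opens to 85 mm and grips with 20 to 120 N. Pads are 22 mm wide; open, the fingers measure 114 mm over their backs; the gripper's body (76 mm by 85 mm) begins 54 mm behind the grasp point. The pads swing forward as they close: fully open they stand 13 mm farther back than shut.
Start: joints at [-1.136, 0.469, -0.049, 1.532, 0.024, 1.141, -0.082], TCP at [0.302, 0.604, 0.242] pointing down, gripper open.
Joint ranges: [-2.59, 2.59], [-0.33, 1.99], [-1.39, 1.29], [0.1, 2.45], [-1.04, 4.18], [0.21, 1.99], [-2.66, 2.66]. Speed limits (rad/s): [2.57, 2.57, 3.14, 3.14, 3.14, 3.14, 3.14].

## Interface

Orientations are given as [roll, pitch, yaw] about the fixed x, y, z axes, in that order (R = Rz(yaw) Ry(pitch) Rx(roll)).
In Python, from plant import robot gives the robot as it stands. Calls block until the motion is done:
- robot.goto(position, orientation): joint-space move of the TCP to a pose.
- robot.move_straight(position, vel=0.15, attitude=None, contact_N=None): straight line of the TCP; attitude=None keeps the orientation; vel is the mean speed in m/s. With contact_N (N) it stops when the force on the tool has changed by that much, and returns True; else False.
- robot.move_joints(angles): joint-space move.
- robot.grip(opening, strength=None): opening from 0.0 (shut) to 1.0 (fully open); strength is the grip in N (None keeps the last); returns when the fingers have stopped.
- robot.sleep(seconds).
- robot.inverse_kinematics(position, orientation): joint angles nearest the present ones, or None.
- robot.sense(): the state.
- robot.grab_frame(name): name is "scene" or "top"; returns a dict with "image" (420x560x3 uint8, red, green, blue), "range_z" (420x560 float32, m along the optical axis (not along the pixel's ray), 0 where there is no reading), "fx", "fy", "cx", "cy" (pixels), "R" (3x3) and "t" (3): a world point X has camera coordinates R X + t. Camera axes: x right, y down, z forward; pixel columns grow to the right and rows downward; lengths in m; the calibration is good to about 2 mm. A picture is of the moment at which its call begins.
A pose or a line that the arm cannot do raises robot.IKError and nothing moves.
- robot.close_job(): hands the job in, once; it reports no verdict.
The state is a dict: "t": time; "joint_pos": joint angles; "joint_velocities": joint speeds; "effort": joint torques, N m; "tcp_pos": TCP position; "tcp_rot": TCP orientation; "wrist_force": force on the tool from outside, world axes, zero at the start; "torque": the same for the moment, N m; "opening": opening from 0.0 (shut) to 1.0 (fully open).
Only numpy, scipy, OpenCV 4.12 (cv2) and the standard library are available. Lean on these libraries where they do the work, as an engineer would, in place of code of your own. Each camera call takes 0.05 s, during which the arm holds its last target.

## Working session

There is one attempt and no reset: what is moved stays moved. The work goes in short steps, each a Python script; the robot and the scene stay as the last script left them, time stands still between calls to the robot, and variables do not carry over. Pictures are saved under pics/ and viewed, and the job is handed in when it is done.

```bash
ls; mkdir -p pics
python3 - <<'E'
from plant import robot
import cv2,numpy as np
s=robot.sense();print(s['t'],s['tcp_pos'],s['tcp_rot'],s['opening'],robot.nose_length)
for n in("scene","top"):
    f=robot.grab_frame(n)
    np.savez(f'pics/{n}0.npz',**f)
    cv2.imwrite(f'pics/{n}0.png',f['image'][:,:,::-1])
    print(n,f['fx'],f['cx'],f['cy'],-f['R'].T@f['t'],f['R'].round(3).tolist(),(f['range_z']==0).mean())
E
```

```text
pics
0.0 [0.3016759  0.60318535 0.24120977] [3.14149604e+00 2.06173823e-03 1.10708758e+00] 1.001887562029909 0.011
scene 388.2098167695508 280.19025235918923 212.4099461380865 [ 0.22981718 -0.65396462  0.7084358 ] [[0.892, -0.451, -0.004], [-0.303, -0.593, -0.746], [0.334, 0.667, -0.666]] 0.003954081632653061
top 501.45783198308294 283.30442224595663 197.53283996120743 [ 0.25994032 -0.00354612  1.57380238] [[-0.016, -1.0, -0.003], [-0.981, 0.016, -0.195], [0.195, 0.0, -0.981]] 0.003996598639455782
```

View pics/scene0.png

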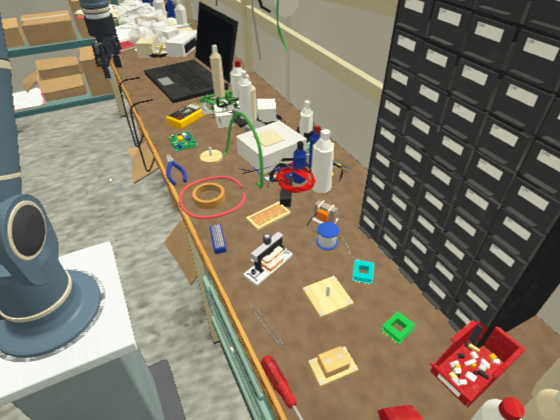

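View pics/top0.png

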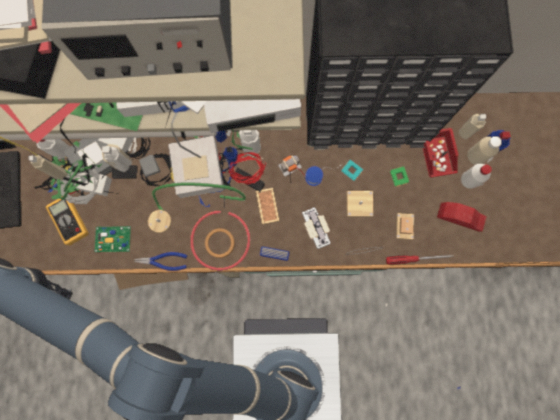

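The top view shows the jig at (316,228), the tray at (267,206), the square stand at (360,204), the saddle at (405,225) and the round stand at (159,221). Next I'll look at enlarged crops.

Run:
```python
import cv2,numpy as np
t=cv2.imread('pics/top0.png');s=cv2.imread('pics/scene0.png')
cr=lambda im,x,y,w,h,k:cv2.resize(im[y:y+h,x:x+w],None,fx=k,fy=k,interpolation=cv2.INTER_CUBIC)
cv2.imwrite('pics/ct1.png',cr(t,240,150,190,110,4))
a=cr(t,130,190,60,60,6);b=cr(s,235,190,70,100,6)
cv2.imwrite('pics/ct2.png',np.hstack([a,cv2.resize(b,(252,360))]))
```

```text
(no output)
```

View pics/ct1.png

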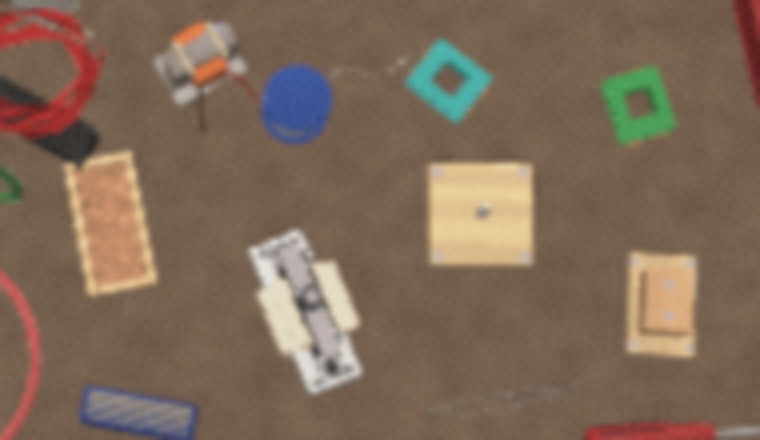

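View pics/ct2.png

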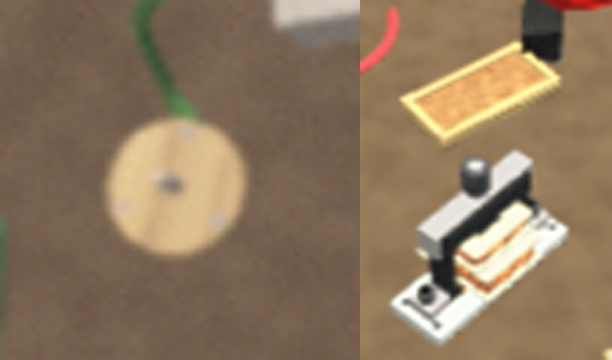

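```bash
cat > h.py <<'E'
import cv2,numpy as np
def load(n,k=0): return dict(np.load(f'pics/{n}{k}.npz'))
def plane(f,uv,z):
    uv=np.atleast_2d(uv).astype(float)
    d=np.c_[(uv[:,0]-f['cx'])/f['fx'],(uv[:,1]-f['cy'])/f['fy'],np.ones(len(uv))]@f['R']
    c=-f['R'].T@f['t']
    return (c+d*((z-c[2])/d[:,2])[:,None])
def cloud(f,roi):
    x,y,w,h=roi
    u,v=np.meshgrid(np.arange(x,x+w),np.arange(y,y+h))
    Z=f['range_z'][y:y+h,x:x+w]
    P=np.stack([(u-f['cx'])/f['fx']*Z,(v-f['cy'])/f['fy']*Z,Z],-1)-f['t']
    return P@f['R']
def proj(f,X):
    c=np.atleast_2d(X)@f['R'].T+f['t']
    return np.c_[c[:,0]/c[:,2]*f['fx']+f['cx'],c[:,1]/c[:,2]*f['fy']+f['cy']]
E
python3 - <<'E'
from h import *
f=load('top'); 
for n,roi in dict(tray=(250,182,36,48),large=(340,185,40,40),saddle=(390,205,32,40),small=(140,202,40,40),jig=(295,200,42,55)).items():
    P=cloud(f,roi); z=P[...,2]
    print(n,np.percentile(z,[5,25,50,75,90,95,99,100]).round(4))
    x,y,w,h=roi
    hsv=cv2.cvtColor(f['image'][y:y+h,x:x+w],cv2.COLOR_RGB2HSV)
    print(np.percentile(hsv[...,2],[5,25,50,75,95]))
    _,m=cv2.threshold(hsv[...,2],0,255,cv2.THRESH_BINARY+cv2.THRESH_OTSU)
    c=max(cv2.findContours(m,0,2)[0],key=cv2.contourArea)
    c=cv2.convexHull(c)
    zt={'tray':.0125,'large':.012,'saddle':.01,'small':.012,'jig':.01}[n]
    W=plane(f,c[:,0]+[x,y],zt)[:,:2]
    r=cv2.minAreaRect((W*1000).astype(np.float32)); print(r, cv2.minEnclosingCircle((W*1000).astype(np.float32)))
E
```

```text
tray [-5.4000e-03 -7.0000e-04  3.1000e-03  8.7000e-03  1.3800e-02  2.6400e-02
  3.7800e-02  1.5738e+00]
[ 79.05 115.   119.   189.   214.  ]
((546.2288818359375, 49.140296936035156), (110.55247497558594, 56.95817947387695), 10.36938762664795) ((545.6818237304688, 48.75517272949219), 58.39714813232422)
large [-4.9000e-03 -6.0000e-04  4.1000e-03  1.1300e-02  1.5000e-02  1.7000e-02
  2.7400e-02  1.5738e+00]
[112. 116. 122. 221. 231.]
((548.7291870117188, -244.65203857421875), (80.98239135742188, 77.3309326171875), 89.04230499267578) ((548.7059936523438, -246.03515625), 54.99504089355469)
saddle [-4.8000e-03 -7.0000e-04  2.6000e-03  1.0700e-02  3.3100e-02  3.5700e-02
  3.9500e-02  1.5738e+00]
[113. 117. 120. 190. 218.]
((474.40399169921875, -384.03436279296875), (50.39640426635742, 78.98075866699219), 86.2006607055664) ((474.4759216308594, -384.75579833984375), 45.24733352661133)
small [-5.8000e-03 -2.0000e-03  1.3000e-03  6.8000e-03  1.2400e-02  1.5000e-02
  2.5000e-02  1.5738e+00]
[112.  116.  119.  163.5 222. ]
((503.156494140625, 389.4400329589844), (69.98031616210938, 66.82459259033203), 89.05805206298828) ((502.8514099121094, 390.04498291015625), 36.08498764038086)
jig [-5.1000e-03 -1.2000e-03  2.0000e-03  1.1100e-02  6.0200e-02  7.7000e-02
  1.0200e-01  1.5738e+00]
[112. 116. 119. 161. 225.]
((474.9191589355469, -106.56640625), (124.63298797607422, 67.42039489746094), 20.30331802368164) ((473.27685546875, -102.618408203125), 64.4629898071289)
```

```bash
python3 - <<'E'
from h import *
fs={n:load(n) for n in('top','scene')}
est=dict(tray=(.546,.049,.0125),large=(.549,-.245,.012),saddle=(.474,-.384,.01),small=(.503,.390,.012))
for n,(X,Y,zt) in est.items():
  for cam,f in fs.items():
    a=np.linspace(0,2*np.pi,40); 
    q=proj(f,np.c_[X+.07*np.cos(a),Y+.07*np.sin(a),0*a+zt]).astype(int)
    lo=q.min(0);hi=q.max(0)
    im=f['image'][lo[1]:hi[1]+1,lo[0]:hi[0]+1]
    k=4; im=cv2.resize(im,None,fx=k,fy=k,interpolation=cv2.INTER_CUBIC)
    lab=cv2.cvtColor(im,cv2.COLOR_RGB2LAB)
    hsv=cv2.cvtColor(im,cv2.COLOR_RGB2HSV)
    m=((hsv[...,2]>165)&(hsv[...,0]<32)&(hsv[...,0]>6)&(hsv[...,1]>50)).astype(np.uint8)*255
    pol=((q-lo)*k).reshape(-1,1,2); pm=np.zeros_like(m); cv2.fillPoly(pm,[pol],255); m&=pm
    c=cv2.convexHull(max(cv2.findContours(m,0,2)[0],key=cv2.contourArea))
    uv=(c[:,0]+.5)/k-.5+lo
    W=(plane(f,uv,zt)[:,:2]*1000).astype(np.float32)
    # occlusion by sides: side faces below top rim bias towards camera in scene
    r=cv2.minAreaRect(W); cc=cv2.minEnclosingCircle(W)
    print(n,cam,np.round(r[0],1),np.round(r[1],1),round(r[2],1),np.round(cc[0],1),round(cc[1],1))
    cv2.imwrite(f'pics/m_{n}_{cam}.png',np.hstack([im[:,:,::-1],cv2.cvtColor(m,cv2.COLOR_GRAY2BGR)]))
E
python3 - <<'E'
import cv2,glob
import numpy as np
fs=sorted(glob.glob('pics/m_*.png'))
ims=[cv2.resize(cv2.imread(p),(380,140)) for p in fs];print(fs)
cv2.imwrite('pics/mm.png',np.vstack([np.hstack(ims[i:i+2]) for i in range(0,8,2)]))
E
```

```text
tray top [546.1  48.8] [110.2  57.3] 10.4 [546.1  47.8] 59.6
tray scene [547.6  47.6] [114.5  67. ] 10.3 [546.4  49.1] 63.8
large top [ 549.1 -245.1] [83.9 82.2] 89.1 [ 549.1 -244.9] 56.1
large scene [ 549.2 -244.8] [88.9 85.4] 88.5 [ 549.2 -243.5] 58.0
saddle top [ 474.8 -384.1] [53.  81.5] 84.7 [ 474.5 -383.9] 46.1
saddle scene [ 474.4 -380.8] [58.  82.9] 85.9 [ 474.5 -382.6] 47.9
small top [502.5 389.8] [71.3 71. ] 74.1 [502.8 390. ] 36.6
small scene [508.  390.4] [82.1 85.8] 33.3 [511.4 395.4] 52.2
['pics/m_large_scene.png', 'pics/m_large_top.png', 'pics/m_saddle_scene.png', 'pics/m_saddle_top.png', 'pics/m_small_scene.png', 'pics/m_small_top.png', 'pics/m_tray_scene.png', 'pics/m_tray_top.png']
```

View pics/mm.png

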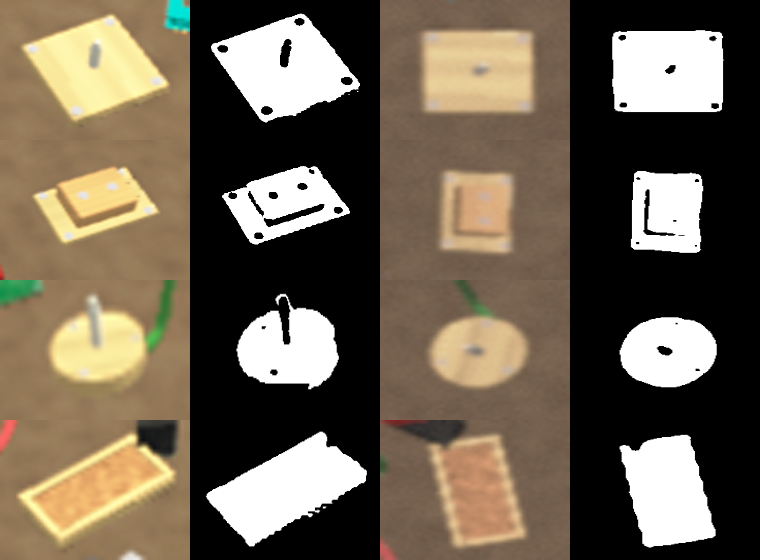

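Run:
```python
from h import *
for n,(x,y,w,h) in dict(top=(296,200,42,55),scene=(240,225,60,60)).items():
    f=load(n); im=cv2.resize(f['image'][y:y+h,x:x+w],None,fx=10,fy=10,interpolation=cv2.INTER_CUBIC)
    for i in range(0,w,10): cv2.putText(im,str(x+i),(i*10,10),0,.35,(255,255,0))
    for i in range(0,h,10): cv2.putText(im,str(y+i),(0,i*10+5),0,.35,(255,255,0))
    cv2.imwrite(f'pics/jig_{n}.png',im[:,:,::-1])
```

```text
(no output)
```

View pics/jig_top.png

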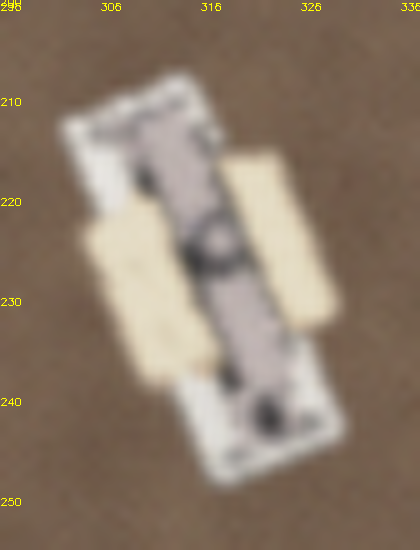

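View pics/jig_scene.png

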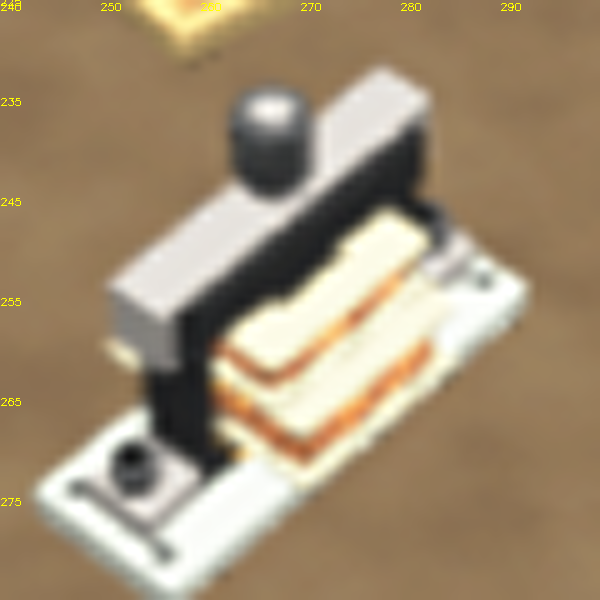

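Run:
```python
from h import *
T=load('top');S=load('scene')
g=lambda p,x,y:np.array(p)/10+.05-.5+[x,y]
c=plane(T,g([(65,122),(187,72),(345,432),(218,485)],296,200),.01)[:,:2]
print('plate top',c.round(4),c.mean(0),[np.degrees(np.arctan2(*(a-b)[::-1])) for a,b in((c[0],c[3]),(c[1],c[2]))])
b=plane(S,g([(38,490),(180,590),(527,290)],240,225),.01)[:,:2]
print('plate scene',b.round(4),'mid diag', (b[0]+b[2])/2, np.degrees(np.arctan2(*(b[2]-b[1])[::-1])),np.linalg.norm(b[2]-b[1]),np.linalg.norm(b[0]-b[1]))
print('knob',plane(T,g((218,240),296,200),.101),plane(S,g((270,105),240,225),.101))
# bridge top corners z=.077 scene: (108,285),(180,318)?,(430,97),(383,67)
b=plane(S,g([(108,285),(180,318),(430,97),(383,67)],240,225),.077)[:,:2];print('bridge',b.round(4),b.mean(0),np.degrees(np.arctan2(*(b[2]-b[1])[::-1])))
l=plane(T,g([(85,235),(145,388),(340,308),(280,150)],296,200),.040)[:,:2];print('large coil',l.mean(0))
```

```text
plate top [[ 0.5238 -0.0618]
 [ 0.5392 -0.1008]
 [ 0.4243 -0.1469]
 [ 0.4084 -0.1068]] [ 0.47392045 -0.10407817] [np.float64(21.293757709645597), np.float64(21.85736125627201)]
plate scene [[ 0.4098 -0.1046]
 [ 0.427  -0.1455]
 [ 0.5389 -0.1013]] mid diag [ 0.47432529 -0.10292127] 21.56556075333883 0.12028369604063982 0.04440590456966344
knob [[ 0.4722732  -0.10290726  0.101     ]] [[ 0.47398927 -0.09924578  0.101     ]]
bridge [[ 0.4284 -0.1114]
 [ 0.4384 -0.1273]
 [ 0.5175 -0.0917]
 [ 0.5123 -0.078 ]] [ 0.47412313 -0.10209242] 24.221105188609357
large coil [ 0.47178314 -0.10507387]
```

Run:
```python
from h import *
T=load('top')
for roi in((100,150,160,110),):
    P=cloud(T,roi);x,y,w,h=roi
    hsv=cv2.cvtColor(T['image'][y:y+h,x:x+w],cv2.COLOR_RGB2HSV)
    m=(hsv[...,0]>45)&(hsv[...,0]<80)&(hsv[...,1]>100)&(P[...,2]<.5)
    Q=P[m]; Q=Q[np.argsort(Q[:,1])]
    print(Q[::12].round(3).tolist())
    # anything tall within 130mm of small stand
    d=np.hypot(P[...,0]-.5027,P[...,1]-.39)
    mm=(d<.16)&(P[...,2]>.03)&(P[...,2]<.5); R=P[mm]; print(R[np.argsort(R[:,0])][::6].round(3).tolist())
# tall stuff in workspace
P=cloud(T,(100,130,360,140)); m=(P[...,0]<.62)&(P[...,0]>.38)&(P[...,2]>.05)&(P[...,2]<.6)
R=P[m]; H,_,_=np.histogram2d(R[:,0],R[:,1],bins=[np.arange(.38,.63,.04),np.arange(-.5,.65,.05)]);print(H.astype(int))
S=load('scene');
cv2.imwrite('pics/z.png',cv2.resize(S['image'][90:210,150:320],None,fx=4,fy=4)[:,:,::-1])
```

```text
[[0.57, 0.151, 0.179], [0.581, 0.313, 0.18], [0.466, 0.486, 0.001], [0.438, 0.488, -0.001], [0.478, 0.49, 0.008], [0.419, 0.493, -0.0], [0.46, 0.495, -0.001], [0.457, 0.497, 0.004], [0.419, 0.5, -0.0], [0.444, 0.503, 0.004], [0.466, 0.506, 0.005], [0.438, 0.51, -0.0], [0.467, 0.514, 0.002], [0.445, 0.517, -0.003], [0.433, 0.52, -0.003], [0.486, 0.522, -0.0], [0.483, 0.524, 0.002], [0.429, 0.526, -0.001], [0.442, 0.528, 0.003], [0.482, 0.529, 0.005], [0.487, 0.532, -0.001], [0.486, 0.537, 0.002], [0.414, 0.543, -0.0], [0.417, 0.547, -0.0], [0.426, 0.551, 0.008], [0.42, 0.554, 0.006], [0.426, 0.559, 0.003], [0.417, 0.562, 0.002], [0.421, 0.566, -0.002], [0.477, 0.577, 0.002]]
[[0.498, 0.39, 0.034], [0.503, 0.385, 0.044], [0.55, 0.252, 0.031], [0.564, 0.391, 0.039], [0.567, 0.395, 0.07], [0.569, 0.316, 0.084], [0.569, 0.31, 0.082], [0.57, 0.311, 0.048], [0.57, 0.309, 0.061], [0.571, 0.3, 0.103], [0.571, 0.306, 0.101], [0.572, 0.295, 0.084], [0.572, 0.301, 0.051], [0.573, 0.296, 0.048], [0.573, 0.29, 0.061], [0.574, 0.282, 0.074], [0.574, 0.382, 0.111], [0.574, 0.288, 0.102], [0.574, 0.3
[... 2417 characters left out ...]
063], [0.655, 0.382, 0.06], [0.656, 0.384, 0.068], [0.657, 0.421, 0.067], [0.659, 0.383, 0.044], [0.66, 0.415, 0.067], [0.662, 0.399, 0.069]]
[[  0   0   0   0   0   0   0   0   0   0   0   0   0   0   0   0   0   0
    0   0   0   0]
 [  0   0   0   0   0   0   0  86  18   0   0   0   0   0   0   0   0   0
    0   0   0   0]
 [  0   0   0   0   0   0   0  99  81   0   0   0   0   0   0   0   0   0
    0   0   0   0]
 [  0   0   0   0   0   0   0   7  29   0   0   0   0   3   2   0   0   0
    0   0   0   0]
 [  0   0   0   0   0   1   0   0   0   0   0   0  70  74  60 124  73  45
    0   0   0   0]
 [  0   0   0   0   0   0   0   2   3   0   0  52 103 105 372 252 185 103
    4   0   2  25]]
```

View pics/z.png

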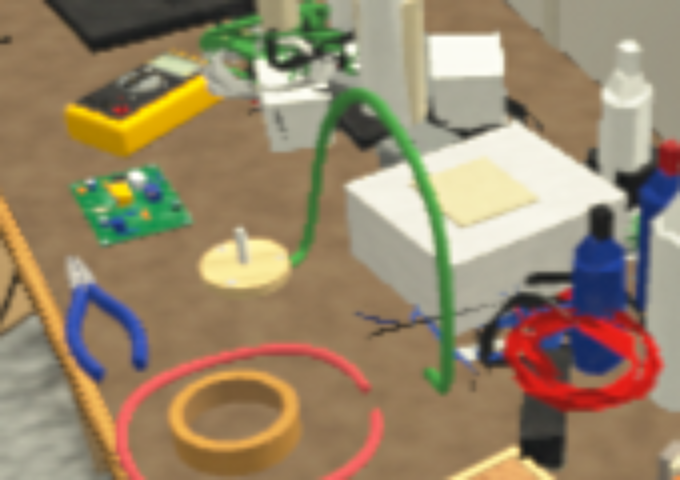

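Nothing else resembles the jig stack. The orange transformer is at top-view (290,165), the teal coil at (352,170) and the green one at (400,176), and I reject all three. The tan ring at (219,242) is tape, so the round stand is the one with a post at (159,221). The crops confirmed these choices. Next I'll check IK and measure the real fingertip offset by touching bare bench.

```bash
cat > r.py <<'E'
from plant import robot
import numpy as np
PI=np.pi
JIG=(.474,-.1035); JY=.375-PI/2
SAD=(.4746,-.3835); SY=-.08-PI/2
TRAY=(.5463,.0485); TY=.181-PI/2
LST=(.549,-.245); LY=-.015-PI/2
SST=(.5027,.390); SSY=-PI/2
def O(y): return [PI,0,y]
def st(tag=''):
    s=robot.sense(); print(tag,round(s['t'],1),s['tcp_pos'].round(4) if hasattr(s['tcp_pos'],'round') else s['tcp_pos'],'op',round(s['opening'],3),'F',np.round(s['wrist_force'],1)); return s
E
python3 - <<'E'
from r import *
for n,(p,y) in dict(j=(JIG,JY),s=(SAD,SY),t=(TRAY,TY),l=(LST,LY),ss=(SST,SSY),ss2=(SST,SSY+.375),ss3=(SST,PI/2)).items():
    for z in(.03,.25):
        q=robot.inverse_kinematics([*p,z],O(y)); print(n,z,None if q is None else np.round(q,2))
robot.goto([.47,-.235,.1],O(-PI/2)); st('start')
for op in(.235,.52,.73):
    robot.grip(op); robot.move_straight([.47,-.235,.03],vel=.15)
    c=robot.move_straight([.47,-.235,-.012],vel=.02,contact_N=3); st((op,c))
    robot.move_straight([.47,-.235,.03],vel=.1)
E
```

```text
j 0.03 [-0.32  0.54  0.57  2.18 -0.54  0.57 -0.55]
j 0.25 [-0.57  0.17  0.8   1.99 -0.15  1.03 -0.9 ]
s 0.03 [ 0.19  0.69  0.59  1.88 -0.56  0.74 -0.55]
s 0.25 [-0.03  0.47  0.89  1.72 -0.39  1.14 -0.67]
t 0.03 [-0.52  0.59  0.47  2.03 -0.45  0.63 -1.14]
t 0.25 [-0.68  0.29  0.64  1.86 -0.19  1.06 -1.36]
l 0.03 [-0.1   0.69  0.62  1.91 -0.59  0.73 -0.72]
l 0.25 [-0.35  0.49  1.    1.75 -0.44  1.15 -0.81]
ss 0.03 [-1.08  0.7   0.5   1.82 -0.47  0.75 -1.89]
ss 0.25 [-1.14  0.44  0.58  1.65 -0.26  1.13 -2.06]
ss2 0.03 [-1.02  0.68  0.41  1.81 -0.38  0.73 -1.59]
ss2 0.25 [-1.09  0.43  0.5   1.65 -0.22  1.13 -1.72]
ss3 0.03 [-0.67  0.65 -0.08  1.79  0.07  0.71  0.78]
ss3 0.25 [-0.67  0.4  -0.08  1.62  0.03  1.12  0.82]
start 3.1 [ 0.4705 -0.2343  0.0999] op 1.002 F [-0.   0.6  0.1]
(0.235, True) 5.5 [ 0.4699 -0.2351  0.0112] op 0.239 F [-0.   0.1  4.7]
(0.52, True) 7.6 [ 0.47   -0.2351  0.009 ] op 0.519 F [-1.8  1.1  6.2]
(0.73, True) 9.8 [ 0.47   -0.2351  0.0055] op 0.728 F [0.2 2.1 6.3]
```

Tips sit 11, 9 and 5.5 mm ahead of the TCP at openings of 20, 44 and 62 mm. Now the clamp.

Run:
```python
from r import *
import cv2
robot.move_straight([.47,-.235,.2],vel=.3)
robot.goto([*JIG,.2],O(JY)); robot.grip(.45,30)
robot.move_straight([*JIG,.12],vel=.2)
c=robot.move_straight([*JIG,.0925],vel=.04,contact_N=5); st(('down',c))
robot.grip(0,30); st('gripped')
robot.move_straight([*JIG,.18],vel=.12); st('lift')
f=robot.grab_frame('scene'); cv2.imwrite('pics/c1.png',cv2.resize(f['image'][130:300,190:360],None,fx=3.5,fy=3.5)[:,:,::-1])
```

```text
('down', False) 13.2 [ 0.4741 -0.1037  0.0925] op 0.451 F [-0.  -0.6  0.2]
gripped 13.5 [ 0.4742 -0.1035  0.0928] op 0.196 F [-0.9  1.1  3. ]
lift 14.4 [ 0.4735 -0.1031  0.1794] op 0.197 F [ 0.  -0.8 -0.5]
```

View pics/c1.png

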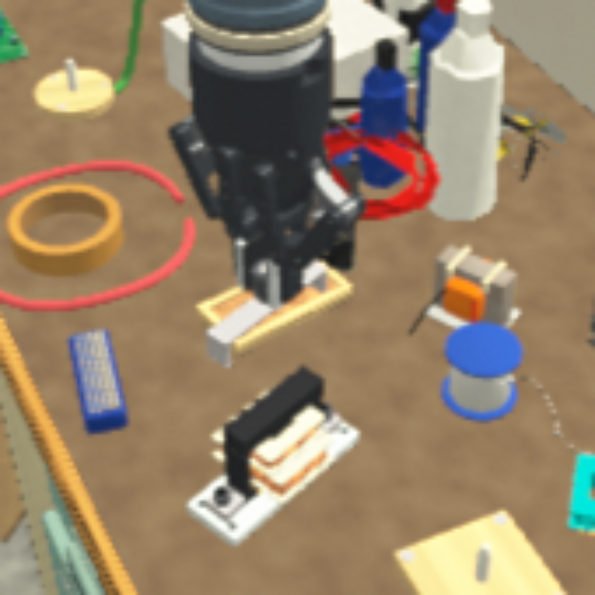

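The clamp is held level at about (270,315) in the crop, and the bar is still on the legs. Next is the saddle.

Run:
```python
from r import *
import cv2
robot.goto([*SAD,.18],O(SY))
robot.move_straight([*SAD,.075],vel=.15)
c=robot.move_straight([*SAD,.048],vel=.025,contact_N=4); st(('down',c))
robot.grip(.45); st('rel')
robot.move_straight([*SAD,.18],vel=.25)
robot.goto([*JIG,.18],O(JY)); robot.grip(.42)
for n in('scene','top'):
    f=robot.grab_frame(n); np.savez(f'pics/{n}1.npz',**f)
    cv2.imwrite(f'pics/{n}1.png',f['image'][:,:,::-1])
st()
s=cv2.imread('pics/scene1.png')[310:390,290:370];t=cv2.imread('pics/top1.png')[200:250,380:430]
cv2.imwrite('pics/c2.png',np.hstack([cv2.resize(s,(390,390)),cv2.resize(t,(390,390))]))
```

```text
('down', True) 17.2 [ 0.4745 -0.3834  0.0538] op 0.198 F [-0.3  0.8  5.5]
rel 17.5 [ 0.4741 -0.3826  0.0529] op 0.448 F [ 0.2 -0.   1.2]
 19.6 [ 0.474  -0.1044  0.1801] op 0.415 F [ 0.1 -0.2  0.4]
```

View pics/c2.png

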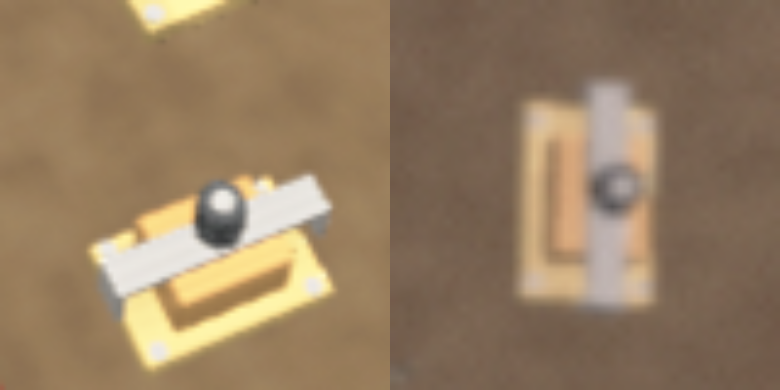

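The clamp sits astride, with the knob within a few mm of the block's middle. Next is the bar.

Run:
```python
from r import *
import cv2
robot.move_straight([*JIG,.1],vel=.2)
c=robot.move_straight([*JIG,.0767],vel=.04,contact_N=5); st(('down',c))
robot.grip(0,45); st('gripped')
robot.move_straight([*JIG,.095],vel=.04)
robot.move_straight([*JIG,.16],vel=.12); s=st('lift')
f=robot.grab_frame('scene'); cv2.imwrite('pics/c3.png',cv2.resize(f['image'][160:300,220:320],None,fx=4,fy=4)[:,:,::-1])
```

```text
('down', False) 20.9 [ 0.474  -0.1037  0.0767] op 0.421 F [0.8 0.4 0.1]
gripped 21.2 [ 0.4743 -0.1036  0.0771] op 0.22 F [-0.  -0.6  3.3]
lift 22.5 [ 0.4736 -0.1031  0.1595] op 0.213 F [ 0.6  0.2 -0.5]
```

View pics/c3.png

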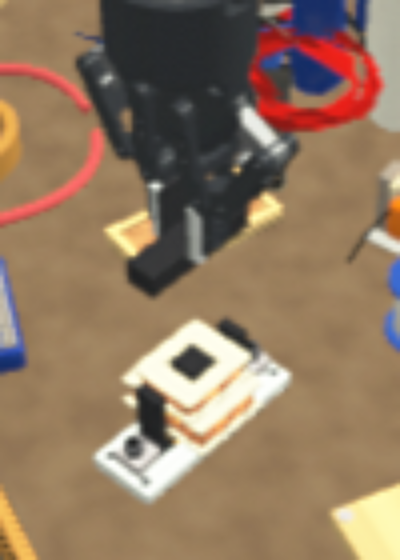

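The bar is held level at about (175,260) in the crop. Lowering it gently into the tray.

Run:
```python
from r import *
import cv2
robot.move_straight([*TRAY,.13],vel=.12,attitude=O(TY)); st('over')
robot.move_straight([*TRAY,.045],vel=.1)
c=robot.move_straight([*TRAY,.024],vel=.015,contact_N=3); st(('down',c))
robot.grip(.36); st('rel')
robot.move_straight([*TRAY,.06],vel=.05)
robot.move_straight([*TRAY,.16],vel=.25)
robot.goto([*JIG,.16],O(JY))
for n in('scene','top'):
    f=robot.grab_frame(n); np.savez(f'pics/{n}2.npz',**f)
    cv2.imwrite(f'pics/{n}2.png',f['image'][:,:,::-1])
st()
s=cv2.imread('pics/scene2.png')[180:250,230:300];t=cv2.imread('pics/top2.png')[170:240,235:305]
cv2.imwrite('pics/c4.png',np.hstack([cv2.resize(s,(390,390)),cv2.resize(t,(390,390))]))
```

```text
over 24.1 [0.5461 0.0477 0.1302] op 0.218 F [ 0.2 -0.  -1.7]
('down', True) 26.1 [0.5462 0.0485 0.0281] op 0.214 F [-0.8  0.5  5.2]
rel 26.4 [0.5454 0.0487 0.0272] op 0.359 F [0.2 0.1 1. ]
 28.6 [ 0.4747 -0.102   0.1594] op 0.362 F [0.5 1.1 0.5]
```

View pics/c4.png

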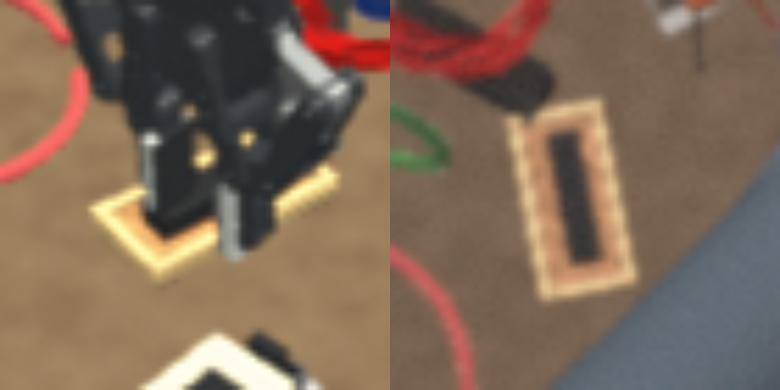

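The bar lies flat in the middle of the tray. Next is the small coil.

Run:
```python
from r import *
import cv2
robot.grip(.73,30)
robot.move_straight([*JIG,.085],vel=.2)
c=robot.move_straight([*JIG,.0515],vel=.04,contact_N=5); st(('down',c))
robot.grip(0,30); st('gripped')
robot.move_straight([*JIG,.075],vel=.04)
robot.move_straight([*JIG,.18],vel=.15); s=st('lift')
robot.move_straight([.44,.10,.2],vel=.2)
robot.move_straight([.455,.30,.2],vel=.2,attitude=O(SSY)); st('way')
f=robot.grab_frame('scene'); cv2.imwrite('pics/c5.png',cv2.resize(f['image'][60:290,150:330],None,fx=2.6,fy=2.6)[:,:,::-1])
```

```text
('down', False) 30.5 [ 0.4741 -0.1036  0.0516] op 0.733 F [-0.9  0.9  0.2]
gripped 30.8 [ 0.4743 -0.1036  0.0519] op 0.501 F [-1.2  1.   3.5]
lift 32.4 [ 0.4734 -0.1031  0.1793] op 0.505 F [ 0.7  0.4 -1.2]
way 34.7 [0.4552 0.2985 0.2001] op 0.514 F [ 0.1  0.3 -0.2]
```

View pics/c5.png

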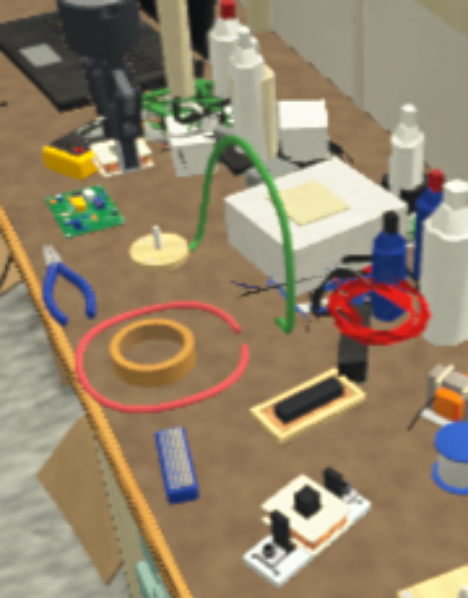

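The coil is held level and the large coil is still in the jig. Placing it over the round stand's post.

Run:
```python
from r import *
import cv2
robot.move_straight([*SST,.13],vel=.15); 
robot.move_straight([*SST,.07],vel=.1); st('pre')
f=robot.grab_frame('scene'); cv2.imwrite('pics/c6.png',cv2.resize(f['image'][80:190,160:270],None,fx=5,fy=5)[:,:,::-1])
c=robot.move_straight([*SST,.02],vel=.025,contact_N=4); st(('down',c))
f=robot.grab_frame('scene'); cv2.imwrite('pics/c7.png',cv2.resize(f['image'][80:190,160:270],None,fx=5,fy=5)[:,:,::-1])
```

```text
pre 36.5 [0.5031 0.3899 0.0701] op 0.506 F [-0.6  0.4 -0.5]
('down', True) 38.2 [0.5027 0.39   0.0239] op 0.508 F [-1.   0.4  4.2]
```

View pics/c7.png

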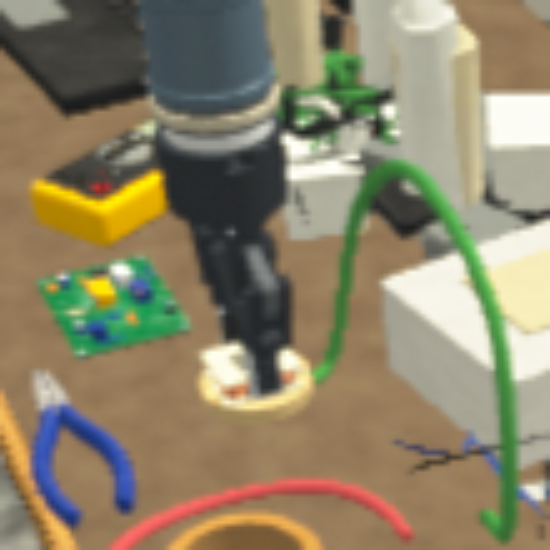

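Contact came at z 0.0239 against 0.0235 expected, so the coil is fully down. Releasing and going back.

Run:
```python
from r import *
import cv2
robot.grip(.66); robot.move_straight([*SST,.06],vel=.06); robot.move_straight([*SST,.2],vel=.2)
robot.move_straight([.455,.28,.2],vel=.25)
for n in('scene','top'):
    f=robot.grab_frame(n); np.savez(f'pics/{n}3.npz',**f)
    cv2.imwrite(f'pics/{n}3.png',f['image'][:,:,::-1])
st()
I=cv2.imread; S=I('pics/scene3.png');T=I('pics/top3.png')
cv2.imwrite('pics/c8.png',np.vstack([np.hstack([cv2.resize(S[130:180,185:235],(290,290)),cv2.resize(T[200:245,137:182],(290,290))]),np.hstack([cv2.resize(S[225:285,240:300],(290,290)),cv2.resize(T[200:255,290:345],(290,290))])]))
```

```text
40.9 [0.4552 0.2815 0.1996] op 0.661 F [ 0.3  0.  -0.4]
```

View pics/c8.png

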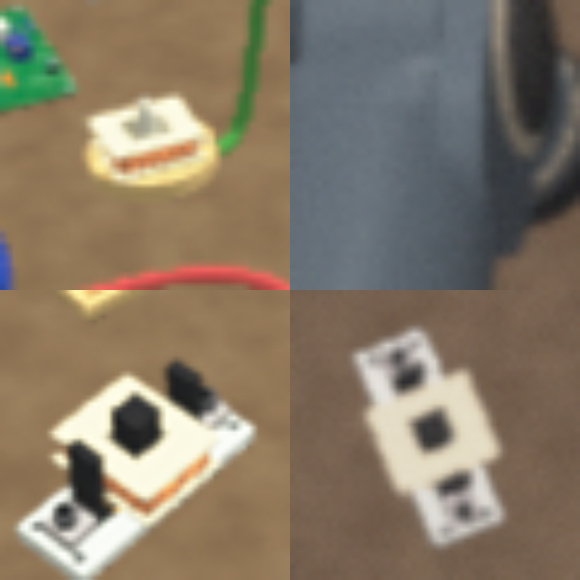

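The small coil is on its post. Now the large coil.

Run:
```python
from r import *
import cv2
robot.move_straight([.44,.10,.2],vel=.25)
robot.move_straight([*JIG,.16],vel=.2,attitude=O(JY)); robot.grip(.97,35)
robot.move_straight([*JIG,.075],vel=.2)
c=robot.move_straight([*JIG,.0295],vel=.05,contact_N=5); st(('down',c))
robot.grip(0,35); st('gripped')
robot.move_straight([*JIG,.06],vel=.04)
robot.move_straight([*JIG,.14],vel=.15); s=st('lift')
robot.move_straight([*LST,.14],vel=.15,attitude=O(LY)); 
robot.move_straight([*LST,.07],vel=.1); st('pre')
f=robot.grab_frame('scene'); cv2.imwrite('pics/c9.png',cv2.resize(f['image'][190:330,250:390],None,fx=4,fy=4)[:,:,::-1])
```

```text
('down', False) 44.9 [ 0.4742 -0.1036  0.0297] op 0.966 F [ 0.4 -0.2  0.2]
gripped 45.3 [ 0.4742 -0.1035  0.0299] op 0.716 F [-1.4  1.   5. ]
lift 46.9 [ 0.4735 -0.1031  0.1394] op 0.716 F [-0.4  0.6 -1. ]
pre 48.9 [ 0.5493 -0.2455  0.0704] op 0.716 F [ 0.6  0.6 -0.4]
```

View pics/c9.png

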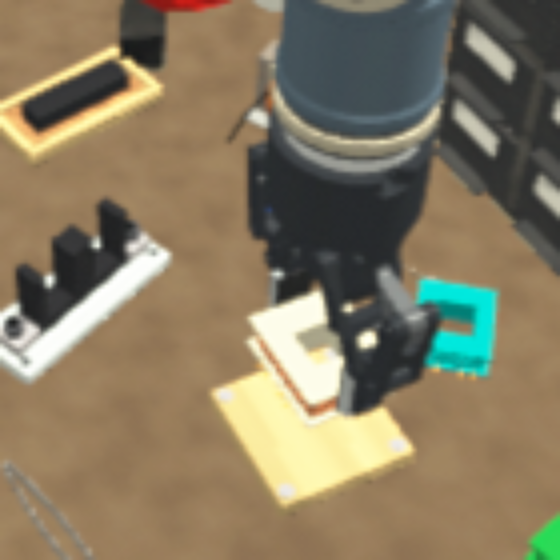

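The large coil is held level above the square stand. Lowering it.

Run:
```python
from r import *
import cv2
c=robot.move_straight([*LST,.018],vel=.025,contact_N=4); st(('down',c))
robot.grip(.9); robot.move_straight([*LST,.06],vel=.06); robot.move_straight([*LST,.2],vel=.2)
robot.goto([.45,.1,.3],O(-PI/2)); robot.sleep(.5)
for n in('scene','top'):
    f=robot.grab_frame(n); np.savez(f'pics/{n}4.npz',**f)
    cv2.imwrite(f'pics/{n}4.png',f['image'][:,:,::-1])
st()
I=cv2.imread; S=I('pics/scene4.png');T=I('pics/top4.png')
r=lambda a:cv2.resize(a,(260,260))
cv2.imwrite('pics/c10.png',np.vstack([np.hstack([r(S[130:180,185:235]),r(S[190:240,240:290]),r(S[270:330,300:360])]),np.hstack([r(T[195:245,135:185]),r(S[340:390,305:355]),r(T[178:228,335:385])])]))
```

```text
('down', True) 50.7 [ 0.549 -0.245  0.022] op 0.716 F [ 1.1 -0.8  5.1]
 54.6 [0.45 0.1  0.3 ] op 0.899 F [0.  0.8 0.4]
```

View pics/c10.png

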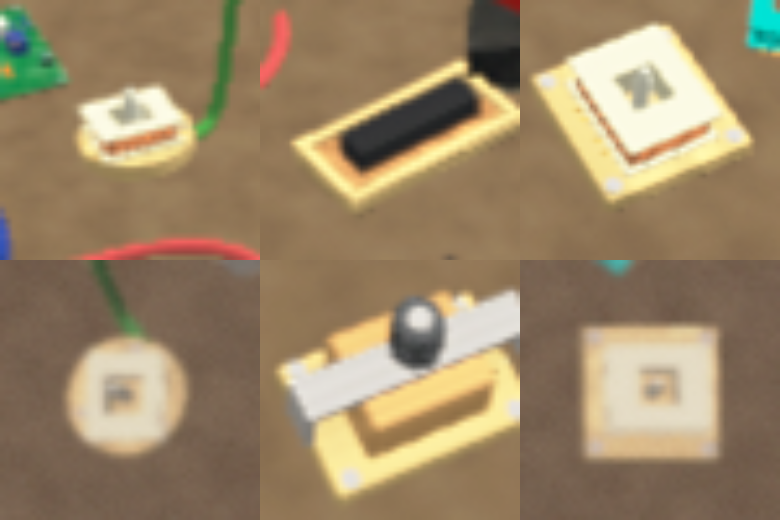

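All four parts are down, centred and level, and the gripper is clear of everything. Handing in.

```bash
python3 -c "
from r import *
robot.close_job(); st()"
```

```text
the job is handed in; nothing more can be done
the job is handed in; nothing more can be done
```

The transformer is apart and the job was handed in about 55 s into the 136 s limit. No verdict was given, so the result rests on my own checks.

- **Clamp:** it sits astride the saddle. By eye in the top view, allowing for parallax, it is within a few mm of the middle.
- **Core bar:** it was lowered slowly until it touched the cork, then released. It lies flat in the middle of the tray.
- **Small coil:** it is over the round stand's post. Touchdown was within about 0.5 mm of the height expected for fully down.
- **Large coil:** it is over the square stand's post, and also touched down within about 0.5 mm of fully down.

The last pictures, taken with the arm raised clear and the gripper open, showed all four parts level and released. The final centring was judged by eye on those pictures and not re-measured. No check failed. The only disagreements were camera differences of about 1–4 mm between the two views, apart from a bad mask on the round stand in the scene view that I set aside in favour of the top view.

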